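Square the battery box into the corner rail and hold its lid open

TASK

Push the lidded stacking box, lid still shut, back and sideways until it is square and flush against both arms of the low wooden corner rail. Then lift its lid to 45 degrees and keep holding it there, with the box still flat on the console and flush in the rail, so that I can see the spare batteries inside: the lid falls shut if let go, so finish while still holding it. Leave everything else on the console where it is.

Things in the scene. Friction and masses are not known exactly. Their poses are not given: they have to be found in the camera images.
- corner: Low L-shaped wooden rail fixed to the console, 24 mm high, 14 mm thick. Origin: its inner corner, on the console top. The back arm's inner face is the plane x = 0, from the origin 200 mm along -y; the side arm's is the plane y = 0, from the origin 110 mm along +x. The box belongs at x > 0, y < 0. +x points away from the robot (up to 0.3 rad off).
- box: Loose grey plastic box, largest of three stacking boxes and the only one with a lid: 110 mm along its x, 150 along its y, 66 high with lid, about 1 kg with batteries, friction about 0.6. Origin: centre of its underside. Hinge on its -x side (towards the robot), handle near its +x side. Starts 30 to 55 mm short of both arms, up to 0.2 rad from square; flush, its origin is at x = 55, y = -75 mm in the rail's frame, axes parallel.
- box_back_left (a point): Lower corner of the box at its -x, +y side (goes into the rail's inner corner).
- box_back_right (a point): Lower corner of the box at its -x, -y side (ends against the back arm).
- box_front_left (a point): Lower corner of the box at its +x, +y side (ends against the side arm).
- lid (a joint): Angle of the lid, rad: 0 shut, grows as its handle side rises and swings back towards the robot (limit 1.9); 45 degrees is 0.785. Hinge axis parallel to the box's y, at x = -55 mm, z = 60 mm in the box's frame. Lid 110 x 150 x 5 mm, 0.2 kg, free hinge: falls shut when let go.
- lid_handle (a point): Centre of the lid's handle: a round aluminium bar 10 mm thick, parallel to the box's y, 66 mm free between its posts, its centre 35 mm above the lid's top face: 90 mm from the hinge axis along the lid and 40 mm above the lid's underside (with the lid shut: x = 35, y = 0, z = 100 mm in the box's frame). Its axes turn with the lid.
- speaker: Bystander: silver aluminium speaker, upright cylinder 72 mm wide, 96 mm high, standing outside the side arm. Origin: centre of its underside.
- coaster: Bystander: round wooden coaster 90 mm wide, 8 mm thick, lying behind the back arm, towards the robot. Origin: centre of its underside.
- fan_remote: Bystander: red plastic fan remote 150 x 42 x 20 mm lying to the open (-y) side of the box. Origin: centre of its underside, long axis x.
- vase: Bystander: white ceramic vase with a leaf-shaped outline, 130 x 70 mm, up to 155 mm high. Origin: centre of its underside.
- medium_box: Bystander: medium grey stacking box without lid, 92 x 130 x 52 mm. Origin: centre of its underside.
- small_box: Bystander: small grey stacking box, 74 x 110 x 44 mm, nested in the medium one. Origin: centre of its underside.
Things that resemble listed ones, but are neither listed nor needed, are in the scene too. Leave any red, turquoise or yellow look-alike of the box alone.

How it is judged:
On the way:
1. the box stands flush against both arms of the rail, its lid shut (x of each of box_back_left, box_back_right in the frame of corner below 0.004 m and y of each of box_back_left, box_front_left in the frame of corner above -0.004 m and angle between box's own z axis and vertical below 0.04 rad and height (world z) of box between -0.006 and 0.006 m and value of joint lid below 0.08 rad), for 0.2 s.
At the end, for the whole second after the job is handed in: The lid stands still at 45 degrees (within 6 degrees) held by the gripper's fingers, and the box stands level on the console with both its faces still within 4 mm of the two arms of the rail (x of each of box_back_left, box_back_right in the frame of corner below 0.004 m and y of each of box_back_left, box_front_left in the frame of corner above -0.004 m and angle between box's own z axis and vertical below 0.04 rad and height (world z) of box between -0.006 and 0.006 m and value of joint lid between 0.68 and 0.89 rad and velocity of joint lid between -0.1 and 0.1 rad/s and contact force between the fingers and box above 0.4 N); the arm keeps its last pose, push and grip.
It fails at once if a bystander (speaker, coaster, fan remote, vase, medium box, small box) is shifted by more than 20 mm (distance of any of speaker, coaster, fan_remote, vase, medium_box, small_box from where it was at the start of the episode above 0.02 m).
It fails at once if the speaker or the vase is tipped over (angle between any of speaker, vase's own z axis and vertical above 0.4 rad).
It also fails if it takes over 72 s, if anything falls off the work surface, if the arm or the gripper's body presses on something with over 40 N, if the wrist force passes 120 N, or if a joint passes its speed limit or range.

ROBOT

A 6-joint arm with a two-finger parallel gripper is mounted at the origin on the work surface. World frame = base frame: x ahead of the robot, y to its left, z up, the work surface at z = 0. Lengths are in m, angles in rad, forces in N, time in s.
With the tool pointing down it reaches from about 0.35 to 0.875 m from the base axis. Payload 15.5 kg.
Tool frame: the origin (TCP) lies at the centre of the arm's flange, where the gripper is bolted on; the fingertips stand ahead of it and the grasp point (between the pads) lies 155 mm ahead of it (robot.finger_overhang is the z of the fingertips in the tool frame, in m); z points along the fingers, y is the line along which they close (so a half turn about z gives the same grasp; the last joint's range is limited). The gripper opens to 85 mm and grips with 20 to 120 N. Pads are 22 mm wide; open, the fingers measure 114 mm over their backs; the gripper's body (76 mm by 85 mm) begins 54 mm behind the grasp point. The pads swing forward as they close: fully open they stand 13 mm farther back than shut.
Start: joints at [1.036, 0.494, 1.345, -0, 1.302, -0.096], TCP at [0.266, 0.566, 0.405] pointing down, gripper open.
Joint ranges: [-2.91, 2.91], [-0.82, 2.16], [0.22, 2.67], [-1.22, 4.37], [0.12, 2.79], [-3.08, 3.08]. Speed limits (rad/s): [1.89, 1.89, 2.57, 3.01, 3.01, 3.01].

INTERFACE

Orientations are given as a unit quaternion [x, y, z, w].
In Python, from workcell import monitor, cams, job, robot gives the robot as it stands. The module is installed in compiled form; this text tells all that it offers.
- The arm moves only by the tool apply_moves, never from a script. Its argument "series" is a list of rows, each a list of 5 numbers: the shift along the tool's x, y, z in mm, then the turn about the tool's z in rad, then the gripper command: -1 is shut, 1 is fully open, values between are in proportion. A call has exactly 5 rows; each row shifts and turns the commanded pose from where the row before left it, along the tool's axes as they then stand; what a row does not reach is not made up. A row lasts 1/10 s, in which the tool goes at most 50 mm and 8.59 degrees, less where a joint would pass 70% of its speed; a pose out of reach is approached as far as the arm can. A call is refused whole if a number of a shift passes 50 or a number of a turn 0.15, either way. A call with a gripper value outside its range is refused whole. The fingers move at their own pace and stop on an object; "grip_force" is the grip in N (left out, the last holds). Time passes only in rows, so rows that do not move let the fingers close, or fill a call up. It gives the time, the measured TCP pose, the force, the opening and the grip force at its end, in the units of the state.
- monitor.observe(): the state, without advancing time (a new reading comes with each control period).
- cams.capture(name): name is "scene" or "top"; returns (picture, depth): 420x560x3 uint8, blue, green, red; 420x560 float32, m along the optical axis (not along the pixel's ray), 0 where there is no reading.
- cams.get_calibration(name): a dict with "intrinsics" (3x3 intrinsics, pixels), "position" and "attitude" of the camera in the world. Camera axes: x right, y up, looking along -z (the intrinsics and any distortion apply to the point x, -y, -z); pixel columns grow to the right and rows downward; lengths in m; the calibration is good to about 2 mm. A picture is of the moment at which its call begins. get_calibration takes no time and is no camera call.
- job.sign_off(): hands the job in; it is judged then, once.
The state is a dict: "time_s": time; "joint_positions": joint angles; "joint_vel": joint speeds; "tau": joint torques, N m; "tool_pos": TCP position; "tool_rot": TCP orientation; "ft_force": force on the tool from outside, world axes, zero at the start; "ft_torque": the same for the moment, N m; "grip_width": finger opening in m; "gripper_force": force on a finger pad.
Only numpy, scipy, OpenCV 4.12 (cv2) and the standard library are available. Lean on these libraries where they do the work, as an engineer would, in place of code of your own. Each camera call takes 0.05 s, during which the arm holds its last target. There are 200 camera calls.

## Working session

There is one attempt and no reset: what is moved stays moved. The work goes in short steps, Python scripts to look and compute and a tool call to move; the robot and the scene stay as the last step left them, time stands still between calls to the robot, and variables do not carry over. Pictures are saved under pics/ and viewed, at most 10 in all, crops included, and the job is handed in when it is done.

Besides the shell and the picture viewer there is one more tool, called as name(argument=value, ...) on one line, values as JSON. apply_moves: Moves the arm, as the interface text tells. Its arguments: {"type":"object","properties":{"series":{"type":"array","items":{"type":"array","items":{"type":"number"}}},"grip_force":{"type":"number"}},"required":["series"]}

```bash
mkdir -p pics; cat > h.py <<'E'
import numpy as np, cv2
from workcell import monitor, cams, job, robot
from scipy.spatial.transform import Rotation as R
def cloud(name):
    im,d=cams.capture(name); c=cams.get_calibration(name); K=np.array(c["intrinsics"])
    v,u=np.mgrid[:420,:560]
    P=np.stack([(u-K[0,2])/K[0,0]*d,-(v-K[1,2])/K[1,1]*d,-d],-1)
    a=np.array(c["attitude"]); Rm=a if a.shape==(3,3) else R.from_quat(a).as_matrix()
    W=P@Rm.T+np.array(c["position"]); W[d==0]=np.nan
    return im,W
E
python3 - <<'E'
from h import *
for n in("scene","top"):
    im,W=cloud(n); cv2.imwrite(f"pics/{n}0.png",im); np.savez(f"{n}0.npz",im=im,W=W); print(cams.get_calibration(n))
print(monitor.observe(), robot.finger_overhang)
E
```

```text
{'intrinsics': array([[510.4703735 ,   0.        , 290.15405309],
       [  0.        , 510.4703735 , 211.99896755],
       [  0.        ,   0.        ,   1.        ]]), 'position': array([ 1.2720823 , -0.05773999,  1.11029383]), 'attitude': array([0.23423919, 0.21745755, 0.64670117, 0.69254734])}
{'intrinsics': array([[493.20905066,   0.        , 283.22858427],
       [  0.        , 493.20905066, 211.42637123],
       [  0.        ,   0.        ,   1.        ]]), 'position': array([0.17682326, 0.01007898, 1.56425406]), 'attitude': array([-0.07400526,  0.0735719 ,  0.7037023 , -0.70278978])}
{'time_s': 0.1, 'joint_positions': array([ 1.03551834e+00,  4.94123404e-01,  1.34607686e+00,  4.80707983e-06,
        1.30247481e+00, -9.55049885e-02]), 'joint_vel': array([ 0.00063195, -0.001487  , -0.00165616,  0.00045136,  0.00090083,
       -0.0005353 ]), 'tau': array([ 1.09883662e-03, -8.83577299e+01, -3.84555101e+01, -3.25346600e-04,
        5.33333863e-03,  5.50927666e-05]), 'tool_pos': array([0.26601477, 0.56541543, 0.4041557 ]), 'tool_rot': array([ 2.18119449e-01,  9.75921930e-01, -5.13798389e-04, -1.70080866e-04]), 'ft_force': array([-0.22023442, -0.04172881, -0.15859073]), 'ft_torque': array([-0.02195775, -0.01462459, -0.03042684]), 'gripper_force': 0.0, 'grip_width': 0.08539910235950175} 0.1734
```

View pics/scene0.png

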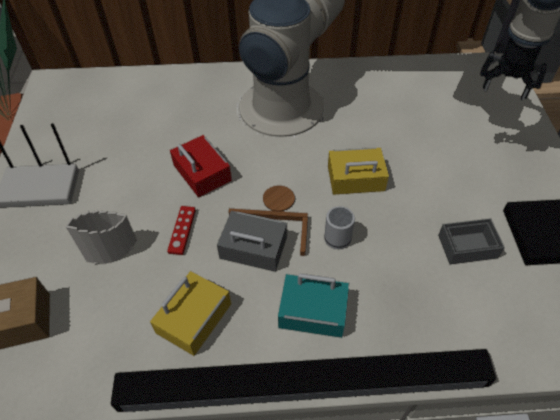

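View pics/top0.png

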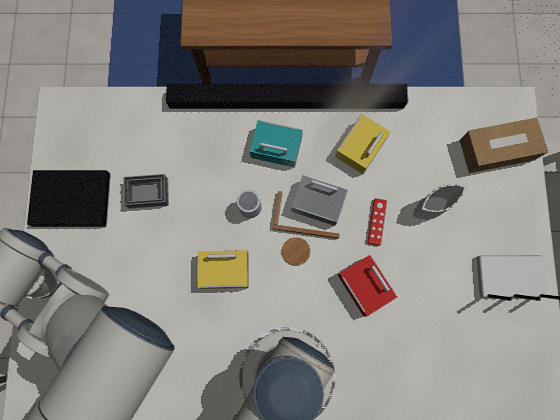

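The scene view shows the grey box at (253,240) and the rail corner at (305,215). In the top view the box is at (318,200) and the rail's inner corner near (280,227). The speaker is at (248,203) and the remote at (377,222).

```bash
cat >> h.py <<'E'
def measure(im,W,name,box,verbose=True):
    """box=(u0,u1,v0,v1): crop. Returns lid-top rect and handle."""
    u0,u1,v0,v1=box; w=W[v0:v1,u0:u1].reshape(-1,3); c=im[v0:v1,u0:u1].reshape(-1,3).astype(int)
    grey=(c.max(1)-c.min(1))<30
    out={}
    m=grey&(abs(w[:,2]-.066)<.006); p=w[m]
    r=cv2.minAreaRect((p[:,:2]*1000).astype(np.float32)); out['lid']=r; out['lidz']=np.median(p[:,2]); 
    m=(w[:,2]>.088)&(w[:,2]<.12); p=w[m]; 
    if len(p): out['handle']=cv2.minAreaRect((p[:,:2]*1000).astype(np.float32)),np.percentile(p[:,2],90)
    m=(c[:,2]-c[:,0]>25)&(w[:,2]>.014)&(w[:,2]<.032); out['rail']=w[m]
    return out
E
python3 - <<'E'
from h import *
for n,b in(("scene",(205,320,195,280)),("top",(265,350,165,245))):
    z=np.load(n+"0.npz"); o=measure(z["im"],z["W"],n,b)
    print(n,o['lid'],o['lidz'],o.get('handle'))
    p=o['rail']; print(len(p),np.median(p[:,2]),p.min(0),p.max(0))
    # split arms by sequential line fit
    q=(p[:,:2]*1000).astype(np.float32)
    for k in range(2):
        best=None
        rng=np.random.default_rng(0)
        for _ in range(400):
            a,bb=q[rng.choice(len(q),2,False)]; d=bb-a; L=np.hypot(*d)
            if L<15: continue
            nn=np.array([-d[1],d[0]])/L; s=abs((q-a)@nn)<8
            if best is None or s.sum()>best.sum(): best=s
        print(best.sum(),cv2.minAreaRect(q[best]),cv2.boxPoints(cv2.minAreaRect(q[best])).round(0).tolist()); q=q[~best]
    W=z["W"];print("table z",np.nanmedian(W[b[3]:b[3]+20,b[0]:b[0]+30,2]))
    im=z["im"]; s=cv2.resize(im[b[2]-20:b[3]+20,b[0]-30:b[1]+60],None,fx=3.5,fy=3.5,interpolation=cv2.INTER_CUBIC); cv2.imwrite(f"pics/{n}_c.png",s[:600,:800])
E
```

```text
scene ((571.7249755859375, -78.4927978515625), (257.046875, 204.326904296875), 86.22186279296875) 0.06636309784014216 (((623.8905639648438, -47.77135467529297), (246.10401916503906, 36.26213073730469), 50.473384857177734), np.float64(0.10769413778042466))
557 0.02417024621449193 [ 0.38263889 -0.16211079  0.01403019] [0.57383764 0.04547987 0.03066089]
363 ((444.2749328613281, -58.609031677246094), (210.9119110107422, 15.577630996704102), 81.81009674072266) [[422.0, -162.0], [437.0, -164.0], [467.0, 45.0], [452.0, 47.0]]
182 ((520.3843383789062, 31.033493041992188), (13.001053810119629, 109.73207092285156), 81.59793853759766) [[465.0, 33.0], [574.0, 17.0], [576.0, 29.0], [467.0, 45.0]]
table z 0.06433337081214341
top ((536.75, -102.59016418457031), (149.7615509033203, 112.40902709960938), 71.23687744140625) 0.06535101957946987 (((570.038330078125, -113.8570556640625), (84.12403106689453, 11.757209777832031), 71.24693298339844), np.float64(0.10752188736330712))
426 0.023683787116351662 [ 0.4002281  -0.16593653  0.01405466] [0.57193061 0.04350739 0.03161386]
285 ((441.4552307128906, -61.07122039794922), (211.8341827392578, 14.941056251525879), 81.4618148803711) [[418.0, -165.0], [433.0, -167.0], [465.0, 43.0], [450.0, 45.0]]
133 ((518.1934814453125, 29.310075759887695), (12.80224609375, 107.73013305664062), 81.36477661132812) [[464.0, 31.0], [570.0, 15.0], [572.0, 28.0], [466.0, 44.0]]
table z 0.0019349629316169903
```

View pics/top_c.png

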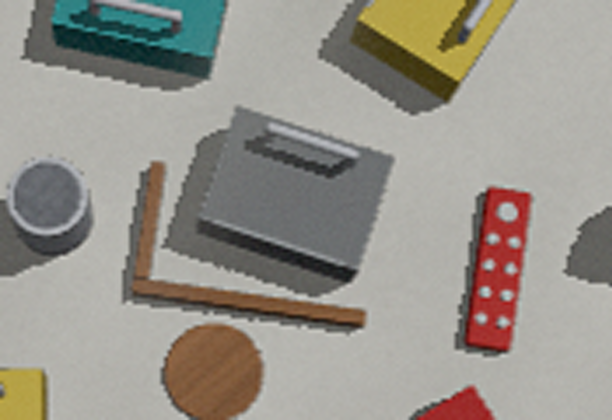

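The crop shows the box about 10° clockwise from the rail, with a clear gap to both arms. The handle is near (313,142) in the crop and matches the lid's centre plus 35 mm. I'll grip the handle with the lid shut and move the box with it, going above the handle first.

apply_moves(series=[[-28,-24,0,0,1],[-28,-24,0,0,1],[-28,-24,0,0,1],[-28,-24,0,0,1],[-28,-24,0,0,1]], grip_force=20)

```text
time_s: 0.6
tool_pos: [0.3419, 0.3959, 0.4045]
tool_rot: [0.218, 0.976, -0.0, -0.0]
ft_force: [1.0, 0.2, -0.4]
grip_width: 0.0856
gripper_force: 0.0
```

apply_moves(series=[[-28,-24,0,0,1],[-28,-24,0,0,1],[-28,-24,0,0,1],[-28,-24,0,0,1],[-28,-24,0,0,1]])

```text
time_s: 1.1
tool_pos: [0.4175, 0.2277, 0.4046]
tool_rot: [0.218, 0.976, -0.0, -0.0]
ft_force: [0.5, 0.2, 0.2]
grip_width: 0.0856
gripper_force: 0.0
```

apply_moves(series=[[-28,-24,0,0,1],[-28,-24,0,0,1],[-28,-24,0,0,1],[-28,-24,0,0,1],[-28,-24,0,0,1]])

```text
time_s: 1.6
tool_pos: [0.4932, 0.0595, 0.4046]
tool_rot: [0.218, 0.976, -0.0, -0.0]
ft_force: [0.5, 1.1, -0.2]
grip_width: 0.0853
gripper_force: 0.0
```

apply_moves(series=[[-28,-24,0,0,1],[-28,-24,0,0,1],[-28,-24,0,0,1],[-28,-24,0,0,1],[-28,-24,0,0,1]])

```text
time_s: 2.1
tool_pos: [0.5688, -0.1088, 0.4044]
tool_rot: [0.218, 0.976, 0.0, -0.0]
ft_force: [1.8, 0.8, -0.7]
grip_width: 0.0852
gripper_force: 0.0
```

apply_moves(series=[[0,0,0,0.146,1],[0,0,0,0.146,1],[0,0,0,0.146,1],[0,0,0,0.146,1],[0,0,0,0.146,1]])

```text
time_s: 2.6
tool_pos: [0.5683, -0.1072, 0.4044]
tool_rot: [0.555, 0.832, -0.0, -0.0]
ft_force: [-0.0, 0.3, 0.6]
grip_width: 0.0855
gripper_force: 0.0
```

apply_moves(series=[[0,0,0,0.146,1],[0,0,0,0.146,1],[0,0,0,0.146,1],[0,0,0,0.146,1],[0,0,0,0.146,1]])

```text
time_s: 3.1
tool_pos: [0.5683, -0.1072, 0.4044]
tool_rot: [0.815, 0.579, -0.0, -0.0]
ft_force: [-0.3, -0.5, 0.3]
grip_width: 0.0855
gripper_force: 0.0
```

```bash
cat >> h.py <<'E'
def go(x,y,z,yawdeg_ty):
    """tool-frame shift (mm) and tool-z turn to world target (mm), tool-y heading in deg"""
    s=monitor.observe(); Rm=R.from_quat(s["tool_rot"]).as_matrix()
    d=Rm.T@(np.array([x,y,z])-1000*s["tool_pos"]); cur=np.degrees(np.arctan2(Rm[1,1],Rm[0,1]))
    t=-(yawdeg_ty-cur); t=(t+90)%180-90
    print("t",s["time_s"],"pos",(1000*s["tool_pos"]).round(1),"heading",cur.round(2),"F",s["ft_force"].round(1),"T",s["ft_torque"].round(2),"w",s["grip_width"].round(4),s["gripper_force"]); print("shift",d.round(1),"turn",np.radians(t).round(4),"j6",s["joint_positions"][5].round(2))
E
python3 -c "
from h import *
go(570,-114,258,-18.8)"
```

```text
Traceback (most recent call last):
  File "h.py", line 27, in go
    print("t",s["time_s"],"pos",(1000*s["tool_pos"]).round(1),"heading",cur.round(2),"F",s["ft_force"].round(1),"T",s["ft_torque"].round(2),"w",s["grip_width"].round(4),s["gripper_force"]); print("shift",d.round(1),"turn",np.radians(t).round(4),"j6",s["joint_positions"][5].round(2))
                                                                                                                                                ^^^^^^^^^^^^^^^^^^^^^
AttributeError: 'float' object has no attribute 'round'
```

apply_moves(series=[[-6,4,0,-0.008,1],[0,0,40,0,1],[0,0,40,0,1],[0,0,40,0,1],[0,0,26,0,1]])

```text
time_s: 3.6
tool_pos: [0.5697, -0.1145, 0.256]
tool_rot: [0.809, 0.587, -0.001, -0.001]
ft_force: [0.1, -0.0, 1.1]
grip_width: 0.0856
gripper_force: 0.0
```

apply_moves(series=[[0,0,0,0,-1],[0,0,0,0,-1],[0,0,0,0,-1],[0,0,0,0,-1],[0,0,0,0,-1]])

```text
time_s: 4.1
tool_pos: [0.5706, -0.1143, 0.2598]
tool_rot: [0.811, 0.585, 0.001, 0.001]
ft_force: [0.7, -0.6, -0.1]
grip_width: 0.0124
gripper_force: 0.0
```

```bash
sed -i 's/s\["grip_width"\].round(4)/s["grip_width"]/' h.py
python3 -c "
from h import *
go(570,-114,258,-18.8)
im,W=cloud('scene'); cv2.imwrite('pics/s1.png',cv2.resize(im[160:300,170:360],None,fx=4,fy=4))"
```

```text
t 4.1 pos [ 570.6 -114.3  259.8] heading -18.36 F [ 0.7 -0.6 -0.1] T [ 0.03  0.03 -0.  ] w 0.012401376615825223 0.0
shift [ 0.1 -0.6  1.8] turn 0.0077 j6 0.02
```

View pics/s1.png

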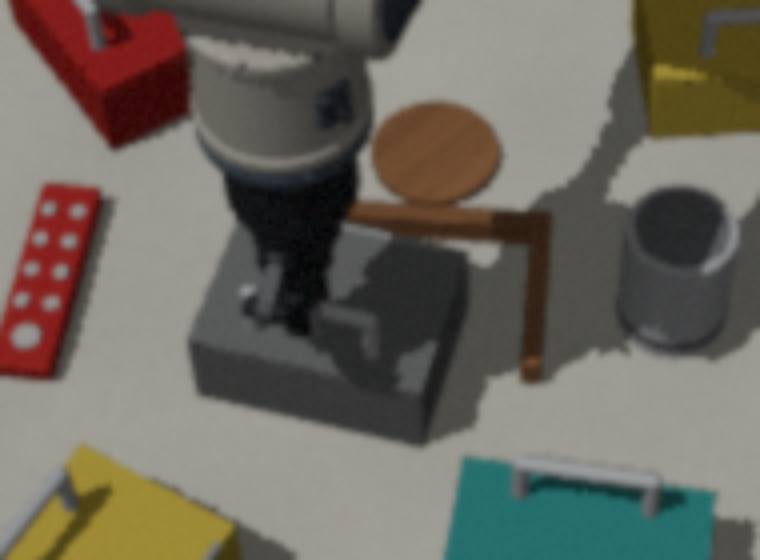

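The fingers straddle the handle bar around (300,300) in the crop, but the opening is still 12 mm with no force, so they are still closing. I'll wait.

apply_moves(series=[[0,0,0,0,-1],[0,0,0,0,-1],[0,0,0,0,-1],[0,0,0,0,-1],[0,0,0,0,-1]], grip_force=40)

```text
time_s: 4.65
tool_pos: [0.5707, -0.1143, 0.2597]
tool_rot: [0.811, 0.585, 0.001, 0.001]
ft_force: [-0.9, 0.5, 9.2]
grip_width: 0.0082
gripper_force: 39.1
```

```bash
python3 -c "
from h import *
# flush handle target: rail (90,-75)
C=np.array([464.5,31]);a=np.radians(-8.35);ex=np.array([np.cos(a),np.sin(a)]);ey=np.array([-ex[1],ex[0]])
print(C+90*ex-75*ey)
t=C+90*ex-75*ey
go(t[0],t[1],258,-8.35)"
```

```text
[542.65447414 -56.27472814]
t 4.65 pos [ 570.7 -114.3  259.7] heading -18.38 F [-0.9  0.5  9.2] T [-0.06  0.01 -0.04] w 0.008230550925722939 39.09978926181793
shift [ 46.2 -44.9   1.6] turn -0.175 j6 0.02
```

apply_moves(series=[[0,0,0,-0.035,-1],[0,0,0,-0.035,-1],[0,0,0,-0.035,-1],[0,0,0,-0.035,-1],[0,0,0,-0.035,-1]])

```text
time_s: 5.15
tool_pos: [0.5707, -0.1141, 0.2597]
tool_rot: [0.756, 0.654, 0.001, 0.001]
ft_force: [-0.6, 3.9, 9.2]
grip_width: 0.0085
gripper_force: 40.8
```

```bash
python3 -c "
from h import *
go(542.7,-56.3,258,-8.35)
im,W=cloud('top'); o=measure(im,W,'top',(265,350,165,245)); print(o['lid'])"
```

```text
t 5.15 pos [ 570.7 -114.1  259.7] heading -8.29 F [-0.6  3.9  9.2] T [ 0.54 -0.03 -0.44] w 0.008515995343745496 40.83270192146301
shift [ 53.1 -36.    1.7] turn 0.0011 j6 -0.16
((0.0, 0.0), (0.0, 0.0), 0.0)
  return _methods._mean(a, axis=axis, dtype=dtype,
  ret = ret.dtype.type(ret / rcount)
```

apply_moves(series=[[6,-4,0,0,-1],[6,-4,0,0,-1],[6,-4,0,0,-1],[6,-4,0,0,-1],[6,-4,0,0,-1]])

```text
time_s: 5.7
tool_pos: [0.5557, -0.082, 0.2598]
tool_rot: [0.757, 0.654, 0.001, 0.002]
ft_force: [3.2, -6.3, 5.4]
grip_width: 0.0081
gripper_force: 39.5
```

apply_moves(series=[[6,-4,0,0,-1],[5,-3,0,0,-1],[4,-2,0,0,-1],[2,-2,0,0,-1],[0,0,0,0,-1]])

```text
time_s: 6.2
tool_pos: [0.5472, -0.0633, 0.2598]
tool_rot: [0.757, 0.654, 0.001, 0.001]
ft_force: [2.5, -1.7, 7.5]
grip_width: 0.0082
gripper_force: 39.6
```

```bash
python3 -c "
from h import *
go(542.7,-56.3,258,-8.35)
im,W=cloud('scene'); np.savez('s2.npz',im=im,W=W); cv2.imwrite('pics/s2.png',cv2.resize(im[160:300,190:380],None,fx=4,fy=4))"
```

```text
t 6.2 pos [547.2 -63.3 259.8] heading -8.33 F [ 2.5 -1.7  7.5] T [-0.2  -0.48  0.13] w 0.008237317763323735 39.631108045578
shift [ 6.3 -5.5  1.7] turn 0.0004 j6 -0.08
```

View pics/s2.png

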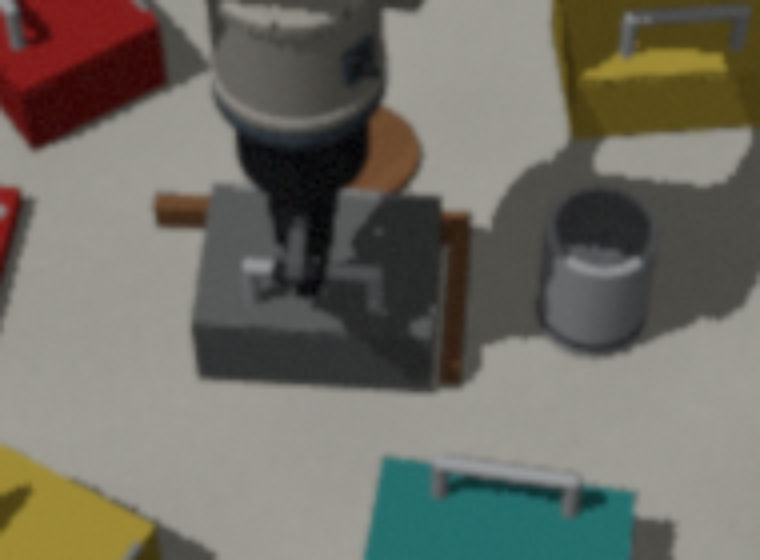

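The box is nearly square and within a few mm of both arms; the side arm is at (455,300) in the crop and the back arm lies behind the box. I'll press in with small steps while watching the force.

apply_moves(series=[[2,-2,0,0,-1],[2,-2,0,0,-1],[1,-1,0,0,-1],[1,-1,0,0,-1],[0,0,0,0,-1]])

```text
time_s: 6.75
tool_pos: [0.5426, -0.0573, 0.2599]
tool_rot: [0.757, 0.654, 0.001, 0.002]
ft_force: [4.7, -11.4, 5.5]
grip_width: 0.0083
gripper_force: 39.3
```

apply_moves(series=[[1,-1,0,0,-1],[1,-1,0,0,-1],[1,-1,0,0,-1],[0,0,0,0,-1],[0,0,0,0,-1]])

```text
time_s: 7.25
tool_pos: [0.5417, -0.0552, 0.261]
tool_rot: [0.757, 0.654, 0.002, 0.005]
ft_force: [9.0, -26.0, 13.3]
grip_width: 0.0083
gripper_force: 40.3
```

```bash
python3 -c "
from h import *
go(542.7,-56.3,258,-8.35)"
```

```text
t 7.25 pos [541.7 -55.2 261. ] heading -8.32 F [  9.  -26.   13.3] T [-4.17 -1.57  0.05] w 0.008260924795105743 40.269649028778076
shift [-0.9  1.1  3. ] turn 0.0004 j6 -0.06
```

apply_moves(series=[[-1,0,0,0,-1],[-1,-1,0,0,-1],[0,-1,0,0,-1],[0,0,0,0,-1],[0,0,0,0,-1]])

```text
time_s: 7.75
tool_pos: [0.5395, -0.0564, 0.2608]
tool_rot: [0.757, 0.654, 0.002, 0.005]
ft_force: [10.9, -17.7, 10.1]
grip_width: 0.0083
gripper_force: 39.9
```

```bash
python3 - <<'E'
from h import *
go(542.7,-56.3,258,-8.35)
im,W=cloud('scene'); np.savez('s3.npz',im=im,W=W); cv2.imwrite('pics/s3.png',cv2.resize(im[170:270,220:330],None,fx=6,fy=6,interpolation=cv2.INTER_CUBIC))
E
```

```text
t 7.75 pos [539.5 -56.4 260.8] heading -8.34 F [ 10.9 -17.7  10.1] T [-2.87 -1.95  0.07] w 0.008332635751502497 39.92214560508728
shift [0.6 3.2 2.8] turn 0.0002 j6 -0.07
```

View pics/s3.png

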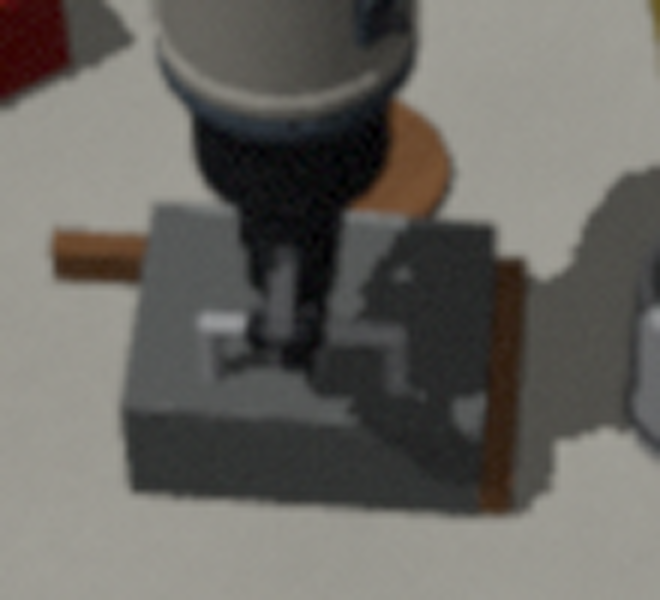

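apply_moves(series=[[-1,0,0,0,-1],[-1,0,0,0,-1],[0,-1,0,0,-1],[0,-1,0,0,-1],[0,0,0,0,-1]])

```text
time_s: 8.3
tool_pos: [0.5379, -0.0571, 0.2611]
tool_rot: [0.757, 0.654, 0.004, 0.005]
ft_force: [19.5, -2.6, 8.1]
grip_width: 0.0086
gripper_force: 40.0
```

```bash
python3 - <<'E'
from h import *
go(542.7,-56.3,258,-8.35)
E
```

```text
t 8.3 pos [537.9 -57.1 261.1] heading -8.36 F [19.5 -2.6  8.1] T [-0.4  -3.12  0.07] w 0.008637188505763463 39.98291194438934
shift [1.5 4.6 3.1] turn -0.0001 j6 -0.07
```

apply_moves(series=[[1,0,0,0,-1],[1,-1,0,0,-1],[0,0,0,0,-1],[0,0,0,0,-1],[0,0,0,0,-1]])

```text
time_s: 8.8
tool_pos: [0.5376, -0.0562, 0.2613]
tool_rot: [0.757, 0.654, 0.003, 0.006]
ft_force: [18.6, -19.5, 8.1]
grip_width: 0.0079
gripper_force: 40.1
```

```bash
python3 - <<'E'
from h import *
go(542.7,-56.3,258,-8.35)
im,W=cloud('scene'); np.savez('s4.npz',im=im,W=W)
c=im.astype(int); v,u=np.mgrid[:420,:560]
roi=(u>215)&(u<325)&(v>190)&(v<270)
C=np.array([466,33.]);a=np.radians(-8.3);E=np.array([[np.cos(a),np.sin(a)],[-np.sin(a),np.cos(a)]])
Q=(W[...,:2]*1000-C)@E.T; z=W[...,2]*1000
red=c[...,2]-c[...,0]
m=roi&(abs(z-66)<4)&(red<20)
# edges per row/col strips, in the rail frame
for y in range(-140,5,15):
    s=m&(abs(Q[...,1]-y)<4)
    if s.sum()>3: print("y",y,"x range",Q[s][:,0].min().round(1),Q[s][:,0].max().round(1),np.median(z[s]).round(1))
for x in range(5,110,15):
    s=m&(abs(Q[...,0]-x)<4)
    if s.sum()>3: print("x",x,"y range",Q[s][:,1].min().round(1),Q[s][:,1].max().round(1),np.median(z[s]).round(1))
r=roi&(red>25)&(z>15)&(z<30); p=Q[r]
for y in range(-195,10,20):
    s=abs(p[:,1]-y)<6
    if s.sum()>2: print("rail y",y,p[s][:,0].min().round(1),p[s][:,0].max().round(1))
for x in range(5,110,15):
    s=(abs(p[:,0]-x)<5)&(p[:,1]>-20)
    if s.sum()>2: print("rail x",x,p[s][:,1].min().round(1),p[s][:,1].max().round(1))
E
```

```text
t 8.8 pos [537.6 -56.2 261.3] heading -8.34 F [ 18.6 -19.5   8.1] T [-3.14 -3.11  0.06] w 0.007864031079149918 40.052043199539185
shift [0.7 5.  3.3] turn 0.0002 j6 -0.07
y -140 x range -4.8 106.9 67.4
y -125 x range -4.8 106.1 66.7
y -110 x range 3.8 107.4 67.5
y -95 x range 71.6 107.8 67.7
y -80 x range 81.6 105.5 67.3
y -65 x range 0.8 106.0 66.8
y -50 x range -4.1 106.0 67.2
y -35 x range -1.1 108.9 67.1
y -20 x range -4.5 108.2 67.3
y -5 x range -4.9 106.9 67.1
x 5 y range -150.4 -2.0 66.9
x 20 y range -148.8 -1.0 66.7
x 35 y range -149.5 -2.6 67.2
x 50 y range -149.6 -1.8 67.5
x 65 y range -150.5 -0.8 66.8
x 80 y range -150.2 -2.3 67.3
x 95 y range -148.2 -1.4 67.5
rail y -195 -16.2 -1.4
rail y -175 -11.8 -0.9
rail y -155 -13.2 -3.4
rail y 5 -11.1 109.0
rail x 5 1.3 9.4
rail x 20 2.0 10.0
rail x 35 0.4 8.5
rail x 50 1.4 9.5
rail x 65 2.3 10.5
rail x 80 0.7 8.5
rail x 95 1.5 9.6
```

The measurement shows the box square (front edge uniform along y), level, and within about 1 mm of both arms. I'll ease the press slightly, then lift the handle along its arc.

apply_moves(series=[[-1,0.5,0,0,-1],[0,0,0,0,-1],[0,-1.9,-3.8,0,-1],[0,-2,-3.8,0,-1],[0,0,0,0,-1]], grip_force=30)

```text
time_s: 9.35
tool_pos: [0.5338, -0.056, 0.2691]
tool_rot: [0.757, 0.654, 0.004, 0.005]
ft_force: [20.0, -10.0, 8.6]
grip_width: 0.0085
gripper_force: 39.9
```

```bash
python3 - <<'E'
from h import *
go(542.7,-56.3,258,-8.35)
E
```

```text
t 9.35 pos [533.8 -56.  269.1] heading -8.35 F [ 20.  -10.    8.6] T [-1.6  -3.21 -0.02] w 0.00845570431200351 39.855627715587616
shift [ 1.   8.7 11.2] turn 0.0 j6 -0.07
```

apply_moves(series=[[0,1,0,0,-1],[0,-2.2,-3.7,0,-1],[0,-2.3,-3.6,0,-1],[0,-2.5,-3.5,0,-1],[0,-2.6,-3.4,0,-1]])

```text
time_s: 9.85
tool_pos: [0.525, -0.0547, 0.283]
tool_rot: [0.757, 0.654, 0.003, 0.005]
ft_force: [16.9, -9.2, 9.5]
grip_width: 0.0081
gripper_force: 39.2
```

```bash
python3 - <<'E'
from h import *
go(542.7,-56.3,258,-8.35)
E
```

```text
t 9.85 pos [525.  -54.7 283. ] heading -8.35 F [16.9 -9.2  9.5] T [-1.61 -2.93 -0.03] w 0.008127914515315214 39.220794439315796
shift [ 1.  17.5 25.2] turn -0.0 j6 -0.07
```

apply_moves(series=[[0,0.7,0,0,-1],[0,-2.8,-3.3,0,-1],[0,-2.9,-3.2,0,-1],[0,-3.1,-3,0,-1],[0,-3.1,-2.9,0,-1]])

```text
time_s: 10.35
tool_pos: [0.5138, -0.053, 0.2955]
tool_rot: [0.757, 0.654, 0.003, 0.005]
ft_force: [14.8, -9.7, 12.9]
grip_width: 0.0084
gripper_force: 38.8
```

apply_moves(series=[[0,0,0,0,-1],[0,0,0,0,-1],[0,0,0,0,-1],[0,0,0,0,-1],[0,0,0,0,-1]])

```text
time_s: 10.85
tool_pos: [0.5138, -0.053, 0.2954]
tool_rot: [0.757, 0.654, 0.003, 0.005]
ft_force: [14.9, -10.1, 13.7]
grip_width: 0.0081
gripper_force: 39.1
```

```bash
python3 - <<'E'
from h import *
go(542.7,-56.3,258,-8.35)
im,W=cloud('scene'); np.savez('s5.npz',im=im,W=W); cv2.imwrite('pics/s5.png',cv2.resize(im[170:270,220:330],None,fx=6,fy=6,interpolation=cv2.INTER_CUBIC))
E
```

```text
t 10.85 pos [513.8 -53.  295.4] heading -8.35 F [ 14.9 -10.1  13.7] T [-1.63 -2.61  0.02] w 0.008121311866386887 39.05441164970398
shift [ 1.  28.6 37.8] turn 0.0001 j6 -0.07
```

View pics/s5.png

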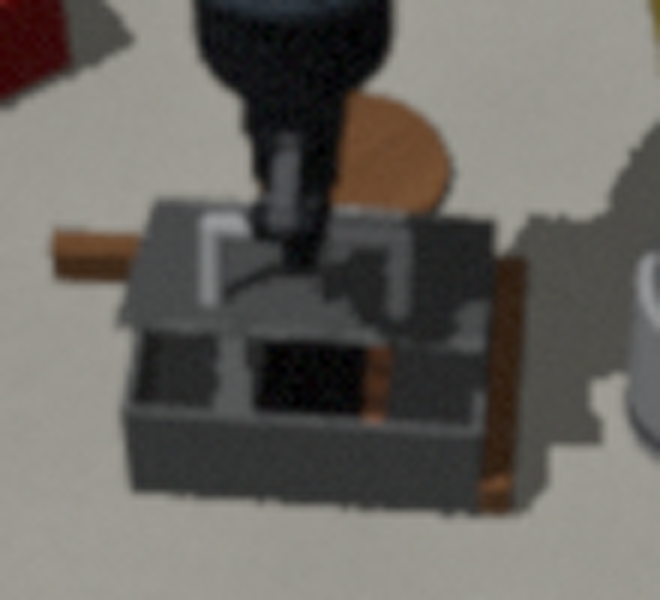

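The lid is about 25° open. The front rim, at (305,420) in the crop, is unmoved and the box is still seated against the side arm. Continuing to 45°.

apply_moves(series=[[0,0.5,-0.7,0,-1],[0,-3.4,-2.7,0,-1],[0,-3.4,-2.6,0,-1],[0,-3.5,-2.4,0,-1],[0,-3.6,-2.4,0,-1]])

```text
time_s: 11.4
tool_pos: [0.4997, -0.0507, 0.3059]
tool_rot: [0.757, 0.654, 0.003, 0.004]
ft_force: [10.8, -6.9, 14.2]
grip_width: 0.0084
gripper_force: 39.1
```

```bash
python3 - <<'E'
from h import *
go(542.7,-56.3,258,-8.35)
E
```

```text
t 11.4 pos [499.7 -50.7 305.9] heading -8.35 F [10.8 -6.9 14.2] T [-1.05 -1.89  0.03] w 0.008399442789465453 39.11509394645691
shift [ 0.8 42.9 48.3] turn 0.0 j6 -0.07
```

apply_moves(series=[[0,0,-0.5,0,-1],[0,-3.8,-2.1,0,-1],[0,-3.8,-2,0,-1],[0,-3.9,-1.8,0,-1],[0,-3.9,-1.6,0,-1]])

```text
time_s: 11.9
tool_pos: [0.4834, -0.0483, 0.3133]
tool_rot: [0.757, 0.654, 0.001, 0.003]
ft_force: [6.1, -6.8, 9.0]
grip_width: 0.0084
gripper_force: 39.4
```

apply_moves(series=[[0,0,0,0,-1],[0,0,0,0,-1],[0,0,0,0,-1],[0,0,0,0,-1],[0,0,0,0,-1]])

```text
time_s: 12.4
tool_pos: [0.4835, -0.0483, 0.3132]
tool_rot: [0.757, 0.654, 0.001, 0.003]
ft_force: [4.6, -7.2, 10.5]
grip_width: 0.0083
gripper_force: 39.6
```

```bash
python3 - <<'E'
from h import *
go(542.7,-56.3,258,-8.35)
im,W=cloud('scene'); np.savez('s6.npz',im=im,W=W); cv2.imwrite('pics/s6.png',cv2.resize(im[160:270,220:330],None,fx=5,fy=5,interpolation=cv2.INTER_CUBIC))
c=im.astype(int); v,u=np.mgrid[:420,:560]
roi=(u>215)&(u<325)&(v>160)&(v<270)
C=np.array([466,33.]);a=np.radians(-8.3);E=np.array([[np.cos(a),np.sin(a)],[-np.sin(a),np.cos(a)]])
Q=(W[...,:2]*1000-C)@E.T; z=W[...,2]*1000; red=c[...,2]-c[...,0]
# lid slope: points at left part of lid away from handle
for y0,y1 in((-147,-115),(-35,-5)):
    for sel in [roi&(Q[...,1]>y0)&(Q[...,1]<y1)&(Q[...,0]>5)&(Q[...,0]<80)&(z>75)&(z<150)]:
        x,h=Q[sel][:,0],z[sel]; k=np.ones(len(x),bool)
        for _ in range(8):
            f=np.polyfit(x[k],h[k],1); k=abs(h-np.polyval(f,x))<4
        print("lid",y0,len(x),k.sum(),np.degrees(np.arctan(f[0])).round(1),f.round(2))
m=roi&(abs(z-61)<4)&(red<20)&(Q[...,0]>85)
for y in range(-140,5,15):
    s=m&(abs(Q[...,1]-y)<4)
    if s.sum()>1: print("rim y",y,Q[s][:,0].max().round(1),np.median(z[s]).round(1))
s=m; print("rim y range",np.percentile(Q[s][:,1],[0,1,99,100]).round(1))
E
```

```text
t 12.4 pos [483.5 -48.3 313.2] heading -8.34 F [ 4.6 -7.2 10.5] T [-1.16 -0.99  0.08] w 0.008323988361313671 39.565240144729614
shift [ 0.8 59.4 55.5] turn 0.0002 j6 -0.08
lid -147 82 62 45.0 [ 1.   74.99]
lid -35 78 62 45.4 [ 1.01 74.34]
rim y -140 107.5 61.1
rim y -125 108.4 60.5
rim y -110 105.7 61.1
rim y -95 108.6 62.1
rim y -80 107.5 60.7
rim y -65 109.6 61.1
rim y -50 109.3 60.0
rim y -35 108.0 61.2
rim y -20 107.0 61.7
rim y -5 108.0 61.3
rim y range [-150.2 -150.1   -1.2   -1. ]
```

View pics/s6.png

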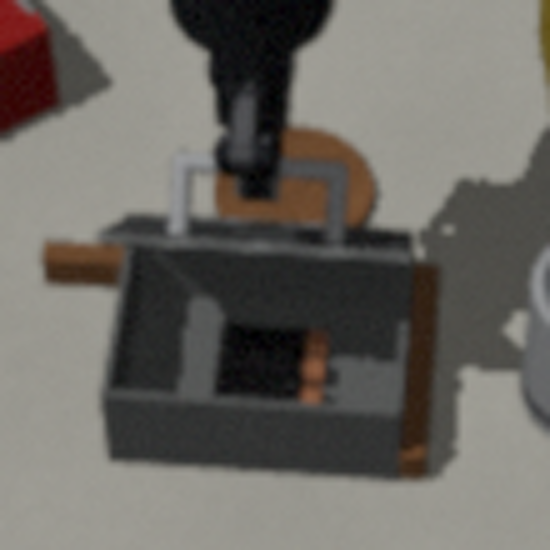

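The lid stands open with the batteries visible at (315,370). The box is level, and its rim shows the same flush position as before. I'll check the angle against the handle bar's position.

```bash
python3 - <<'E'
from h import *
D=np.load('s6.npz'); W=D['W']; im=D['im']
C=np.array([466,33.]);a=np.radians(-8.3);E=np.array([[np.cos(a),np.sin(a)],[-np.sin(a),np.cos(a)]])
Q=(W[...,:2]*1000-C)@E.T; z=W[...,2]*1000
for y0,y1 in((-104,-92),(-58,-46)):
    s=(Q[...,1]>y0)&(Q[...,1]<y1)&(z>142)&(z<170)&(Q[...,0]>0)&(Q[...,0]<70)
    print(s.sum(),np.median(Q[s][:,0]),np.median(z[s]))
s=(Q[...,1]>-147)&(Q[...,1]<-115)&(Q[...,0]>60)&(Q[...,0]<95)&(z>100)  # lid free edge
print("free edge",s.sum(),Q[s][:,0].max(),z[s].max(),np.median(Q[s][:,0]),np.median(z[s]))
go(0,0,0,0)
E
```

```text
16 34.50709486851303 154.9746966898599
27 31.995826197839822 155.64574303787114
free edge 583 81.16948855511623 519.9987751224486 71.77037538579974 488.09333498525507
t 12.45 pos [483.5 -48.4 313.2] heading -8.34 F [ 4.8 -8.1 10.2] T [-1.18 -0.97  0.03] w 0.008516945085015435 39.56609129905701
shift [ -21.9 -487.2  310.4] turn -0.1456 j6 -0.08
```

```bash
python3 -c "
from h import *
print(job.sign_off())"
```

```text
the job is handed in; nothing more can be done
None
```

I handed the job in at about 12.5 s with the box level and measuring flush in the corner rail to about 1 mm, and the gripper holding the lid at about 45–47° with the batteries in view; I touched nothing else, and sign-off returned no verdict.

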